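# Lock a conduit gland on a junction box with its barrel held by a key

### The arm

A 6-joint arm with a two-finger parallel gripper is mounted at the origin on the work surface. World frame = base frame: x ahead of the robot, y to its left, z up, the work surface at z = 0. Lengths are in m, angles in rad, forces in N, time in s.
With the tool pointing down it reaches from about 0.35 to 0.775 m from the base axis. Payload 5.5 kg.
Tool frame: the origin (TCP) lies at the very end of the fingers, on their centre line; the grasp point (between the pads) lies 19 mm behind it; x points along the fingers, y is the direction in which the jaws open and shut, and the axes are right-handed (so a half turn about x gives the same grasp; the last joint's range is limited). The gripper opens to 85 mm and grips with 20 to 120 N. Pads are 22 mm wide; open, the fingers measure 114 mm over their backs; the gripper's body (76 mm by 85 mm) begins 54 mm behind the grasp point. The pads swing forward as they close: fully open they stand 13 mm farther back than shut.
Start: joints at [-1.294, 0.313, 0.046, 1.304, 0, 1.431], TCP at [0.233, -0.526, 0.231] pointing down, gripper open.
Joint ranges: [-2.76, 2.76], [-0.86, 1.69], [-1.03, 1.26], [-2.2, 2.34], [-1.47, 1.5], [-3.14, 3.14]. Speed limits (rad/s): [2.57, 2.57, 3.14, 3.14, 3.14, 3.14].

### API

Orientations are given as a unit quaternion [w, x, y, z].
In Python, from workcell import readout, cams, env, finder gives the robot as it stands.
- The arm moves only by the tool drive_tool, never from a script. Its argument "moves" is a list that holds one entry, the list of rows, each a list of 7 numbers: the shift along the tool's x, y, z in m, then the turn, a rotation vector about the tool's x, y, z in rad, then the closure in counts, from 0 (fully open) to 255 (shut). A call has exactly 5 rows; each row is the pose to reach, as a shift and turn from the pose measured when the call began, along the tool's axes at that moment; what a row does not reach only later rows make up. A row lasts 1/8 s, in which the tool goes at most 62.5 mm and 10.7 degrees, less where a joint would pass 70% of its speed; a pose out of reach is approached as far as the arm can. A call with a gripper value outside its range is refused whole. The fingers move at their own pace and stop on an object; "squeeze" is the grip in N (left out, the last holds). Time passes only in rows, so rows that repeat a pose let the fingers close, or fill a call up. It gives the time, the measured TCP pose, the force and the opening at its end, in the units of the state.
- readout.get_state(): the state, without advancing time (a new reading comes with each control period).
- cams.read_camera(name): name is "scene" or "top"; returns the picture (384x512x3 uint8, blue, green, red); there is no depth.
- cams.camera_params(name): a dict with "mtx" (3x3 intrinsics, pixels), "R" (3x3) and "t" (3): a world point X has camera coordinates R X + t. Camera axes: x right, y down, z forward; pixel columns grow to the right and rows downward; lengths in m; the calibration is good to about 2 mm. A picture is of the moment at which its call begins. camera_params takes no time and is no camera call.
- env.hand_in(): hands the job in, once; it reports no verdict.
Trained networks look in the newest picture that a camera, given by its name, has taken for a name from the list of things; names that differ only in an ending like _2 or _b are one class to them, and where a whole thing is asked for, a point or a joint stands for the part that bears it (a point fixed in the world has none). Each returns a list of dicts, best first, with "conf" (0 to 1); they miss things now and then, are a little off and sometimes report something else, mostly with a low value. They report only what shows in the picture. A call takes as long as a camera call. They do not tell look-alikes from the thing itself.
- finder.regions_of(camera, name): "pixels" (384x512 bool, what is visible of it) and "point" ([column, row] in pixels, amid what is visible of it).
The state is a dict: "clock": time; "joint_pos": joint angles; "qvel": joint speeds; "tau": joint torques, N m; "tcp_pos": TCP position; "orientation": TCP orientation; "wrist_force": force on the tool from outside, world axes, zero at the start; "ft_torque": the same for the moment, N m; "finger_gap": finger opening in m.
Only numpy, scipy, OpenCV 4.12 (cv2) and the standard library are available. Lean on these libraries where they do the work, as an engineer would, in place of code of your own. Each camera call takes 0.05 s, during which the arm holds its last target.

### The job

Drop the flat steel holding key over the two-flat top of the gland on the grey junction box, with its bar lying in the box's aluminium cradle, so that the barrel cannot turn, and let go of it. Then turn the gland's knurled lock ring clockwise (seen from above) until it comes up tight on its gasket, nipping it up by feel to about 1 N m and no harder, without twisting the barrel round with it. Leave the key seated in its cradle and do not disturb the other things on the bench.

Things in the scene. Friction and masses are not known exactly. Their poses are not given: they have to be found in the camera images.
- housing_top (a point): Centre of the top face of the grey junction box (200 x 130 mm, 60 mm high, fixed to the bench). x runs along the box away from the robot, y to its left, z up. The gland's vertical axis stands at x = +45 mm, y = 0 of this frame; round it, from bottom to top above the box top: a 42 mm collar 12 mm high, the lock ring from 12.5 to 34 mm, the barrel's shoulder (38 mm across) at 38 mm, then its two-flat top.
- cradle_mid (a point): The aluminium cradle fixed on the box top, 70 mm from the gland's axis on the robot's side (-x of the box): a ledge 38 mm above the box top (level with the barrel's shoulder) between two uprights with a clear gap of 26 mm in y, which rise 16 mm above the ledge; 16 mm long in x. This point is the middle of the gap, 4.5 mm above the ledge. Axes as the box's. When the ring is tightened the key's bar comes against the upright on the +y side.
- tang (a point): Middle of where the key sits on the barrel's two-flat top (the tang): a steel block 28 mm long (this point's x) and 18 mm wide (y), standing up from the shoulder 4.5 mm below this point; straight for 8 mm, then tapering over 5 mm to 23 x 13 mm at its top, which is 8.5 mm above this point. It turns with the barrel.
- barrel (a joint): Turn of the steel barrel in the box (rad, clockwise from above positive; 0 = the tang's x along the box's x). Starts within 0.06 of 0. It turns easily (0.08 N m), so the ring's drag would take it round unless the key holds it. It must stay within 0.4 rad of 0; the play in key and cradle lets it turn up to about 0.2 (0.3 under load).
- ring_mid (a point): Centre of the knurled aluminium lock ring, on the gland's axis at mid height: 58 mm across, 21.5 mm high, 23 mm above the box top. Its side is free all round for gripping from above: the cradle stands 62 mm and more from the axis, and the key's bar, once on, passes 4 mm above the ring on the cradle's side.
- ring (a joint): Turn of the lock ring relative to the barrel (rad, clockwise from above positive, which tightens). Starts between 0 and 0.1 and drags at up to 0.25 N m while it turns; it comes up on a springy gasket somewhere between 0.4 and 0.8, a place that cannot be seen, only felt, and from there the torque rises by about 1 N m within about 0.1 rad of this joint (about 0.15 rad of the hand, as key and barrel give a little).
- key_grip (a point): Centre of the upright fin by which the loose holding key is gripped: 24 mm long (x), 12 mm thick (y), 26 mm high (13 mm above and below this point). The key is a flat dark steel bar 9 mm thick and 14 mm wide, 0.12 to 0.2 kg, with the fin standing on it near one end and a rectangular slotted head at the other. On the bench this point is 22 mm up. The key's x runs from the fin to the head: the middle of the slot lies 100 mm along +x and 17.5 mm below this point.
- key_slot (a point): Middle of the slot in the key's head (half-way through its 9 mm thickness): the slot is 30.5 mm long (x) and 20.5 mm wide (y), right through; the head is 42.5 mm x 32.5 mm. Seated, this point coincides with the tang point and the fin stands over the box on the cradle's side, beyond the cradle.
- cradle: The cradle's body (origin at the middle of its foot on the box top). The key's press on it tells the tightening torque: 1 N m at the ring is about 14 N here.
- key: The holding key's body, origin under the middle of its slot; see the fin and slot points.
- lock_ring: The lock ring's body; x and y on the gland's axis, origin 11 mm below its mid height.
- spare_ring: Bystander, to be left where it is: loose plain aluminium ring, 58 mm across, 21 mm high, lying flat; origin at its underside
- box_cover: Bystander, to be left where it is: loose grey cover plate, 120 x 90 x 10 mm; origin at its underside
- clip_a: Bystander, to be left where it is: small grey conduit clip, 30 x 18 x 23 mm; origin at its underside
Not all that is in view belongs to the job. Leave any orange look-alike of the key alone.

How it is judged:
On the way, in this order (a step that is already met when the one before it is completed fails the run):
1. the key sits flat over the barrel's two-flat top with its bar in the cradle, let go (distance between key_slot and tang below 0.005 m and angle between key_slot's own z axis and vertical below 0.06 rad and angle between the x axis of key_slot and the x axis of tang, either way round below 0.28 rad and x of key_grip in the frame of housing_top below -0.03 m and y of key_grip in the frame of housing_top between -0.02 and 0.02 m and value of joint barrel between -0.4 and 0.4 rad and contact force between the fingers and key below 0.3 N), for 0.2 s.
2. the ring is turned up tight by the fingers: at least about 0.6 N m, felt as 8 N of the key on its cradle, with nothing but the barrel turning the key (all of step 1 and value of joint ring above 0.35 rad and contact force between key and cradle above 8 N and contact force between the fingers and lock_ring above 2 N and contact force between the arm and key below 0.3 N), for 0.2 s.
At the end, for the whole second after the job is handed in: Ring tightened to 0.6 N m or more and left turned up (joint above 0.35); barrel within 0.4 rad of 0; key at rest, seated: slot within 5 mm of the tang point, level within 0.06 rad, along the tang within 0.28 rad, fin on the cradle's side within 20 mm of the box's centre line (distance between key_slot and tang below 0.005 m and angle between key_slot's own z axis and vertical below 0.06 rad and angle between the x axis of key_slot and the x axis of tang, either way round below 0.28 rad and x of key_grip in the frame of housing_top below -0.03 m and y of key_grip in the frame of housing_top between -0.02 and 0.02 m and value of joint barrel between -0.4 and 0.4 rad and value of joint ring above 0.35 rad and linear speed of key below 0.02 m/s); the robot touches nothing.
It fails at once if the ring is over-tightened or the key forced: more than 24 N of the key on its cradle (about 1.6 N m) (contact force between key and cradle above 24 N).
It fails at once if the barrel is twisted round by more than 0.4 rad (not (value of joint barrel between -0.4 and 0.4 rad)).
It fails at once if a bystander is moved by more than 30 mm (distance of any of spare_ring, box_cover, clip_a from where it was at the start of the episode above 0.03 m).
It also fails if it takes over 58 s, if anything falls off the work surface, if the arm or the gripper's body presses on something with over 40 N, if the wrist force passes 120 N, or if a joint passes its speed limit or range.

## Working session

There is one attempt and no reset: what is moved stays moved. The work goes in short steps, Python scripts to look and compute and a tool call to move; the robot and the scene stay as the last step left them, time stands still between calls to the robot, and variables do not carry over. Pictures are saved under pics/ and viewed, and the job is handed in when it is done.

Besides the shell and the picture viewer there is one more tool, called after "Emit:" as name(argument=value, ...), one argument or row to a line, values as JSON. drive_tool: Moves the arm, as the interface text tells. Its arguments: {"type":"object","properties":{"moves":{"type":"array"},"squeeze":{"type":"number"}},"required":["moves"]}

```bash
ls; mkdir -p pics
python3 - <<'E'
from workcell import readout,cams,env,finder
import cv2,numpy as np
s=readout.get_state();print({k:np.round(v,3).tolist() for k,v in s.items()})
for n in("scene","top"):
    im=cams.read_camera(n);cv2.imwrite(f"pics/{n}0.png",im)
    p=cams.camera_params(n);print(n,np.round(p['mtx'],1).tolist(),np.round(p['R'],3).tolist(),np.round(p['t'],3).tolist(), 'C',np.round(-p['R'].T@p['t'],3))
E
```

```text
pics
{'clock': 0.0, 'joint_pos': [-1.294, 0.314, 0.045, 1.304, -0.0, 1.431], 'qvel': [-0.001, -0.0, 0.0, -0.001, 0.001, 0.0], 'tau': [-0.001, -48.063, 29.853, 0.019, -0.0, 0.0], 'tcp_pos': [0.233, -0.525, 0.23], 'orientation': [-0.146, -0.692, -0.147, 0.692], 'wrist_force': [0.002, -0.854, -0.264], 'ft_torque': [-0.002, -0.028, -0.039], 'finger_gap': 0.086}
scene [[477.6, 0.0, 248.8], [0.0, 477.6, 199.0], [0.0, 0.0, 1.0]] [[0.841, 0.541, -0.003], [0.339, -0.53, -0.777], [-0.422, 0.653, -0.629]] [-0.462, -0.115, 1.548] C [ 1.081 -0.821  0.883]
top [[369.2, 0.0, 252.4], [0.0, 369.2, 192.5], [0.0, 0.0, 1.0]] [[0.026, -1.0, 0.002], [-0.991, -0.026, -0.132], [0.132, 0.001, -0.991]] [0.007, 0.553, 1.045] C [0.41  0.021 1.109]
```

View pics/scene0.png

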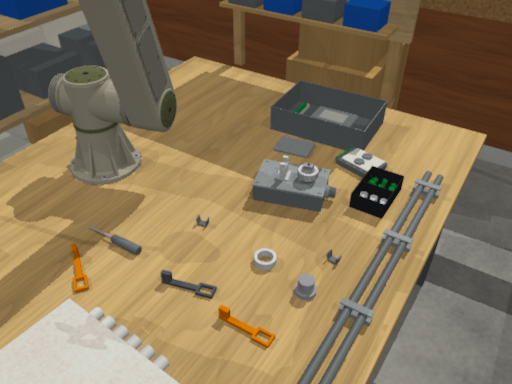

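View pics/top0.png

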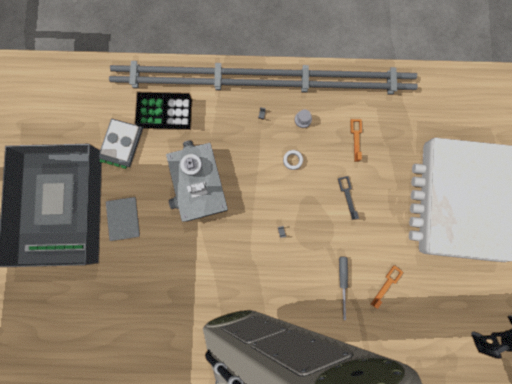

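```bash
cat > h.py <<'E'
from workcell import readout,cams,env,finder
import cv2,numpy as np
from scipy.optimize import least_squares
P={n:cams.camera_params(n) for n in("scene","top")}
def proj(n,X):
    p=P[n];X=np.atleast_2d(X);c=X@np.array(p['R']).T+np.array(p['t']);u=c@np.array(p['mtx']).T;return u[:,:2]/u[:,2:]
def ray(n,uv,z):
    p=P[n];R=np.array(p['R']);C=-R.T@np.array(p['t']);d=R.T@np.linalg.inv(p['mtx'])@np.array([uv[0],uv[1],1.]);return C+d*(z-C[2])/d[2]
def tri(uvs,uvt):
    f=lambda X:np.r_[proj('scene',X)[0]-uvs,proj('top',X)[0]-uvt]
    r=least_squares(f,[.5,0,.05]);return r.x,r.fun
E
python3 - <<'E'
from h import *
import pickle
out={}
for n in("scene","top"):
    cams.read_camera(n)
    for k in("key","key_grip","key_slot","lock_ring","tang","cradle","cradle_mid","housing_top","ring_mid","spare_ring"):
        try:
            r=finder.regions_of(n,k)
        except Exception as e: print(n,k,e);continue
        out[n,k]=r
        print(n,k,[(round(d['conf'],2),np.round(d['point'],1).tolist(),int(d['pixels'].sum())) for d in r])
pickle.dump(out,open('r0.pkl','wb'))
for n in("scene","top"):
    im=cv2.imread(f'pics/{n}0.png')
    c={'scene':(240,140,110,75),'top':(150,130,90,100)}[n]
    b=im[c[1]:c[1]+c[3],c[0]:c[0]+c[2]];cv2.imwrite(f'pics/{n}_box.png',cv2.resize(b,None,fx=6,fy=6,interpolation=cv2.INTER_CUBIC))
    c={'scene':(150,260,80,50),'top':(325,165,50,65)}[n]
    b=im[c[1]:c[1]+c[3],c[0]:c[0]+c[2]];cv2.imwrite(f'pics/{n}_key.png',cv2.resize(b,None,fx=8,fy=8,interpolation=cv2.INTER_CUBIC))
print(readout.get_state()['clock'])
E
```

```text
scene key [(0.77, [244.5, 329.9], 683), (0.66, [186.5, 280.7], 479), (0.62, [76.2, 274.4], 396)]
scene key_grip [(0.88, [244.5, 333.7], 647), (0.56, [190.5, 284.2], 557), (0.56, [77.4, 270.9], 315)]
scene key_slot [(0.87, [245.7, 327.4], 556), (0.8, [78.6, 266.9], 290), (0.68, [189.4, 286.3], 504), (0.45, [284.2, 171.4], 237)]
scene lock_ring [(0.52, [305.2, 174.6], 197)]
scene tang [(0.67, [307.4, 172.6], 302)]
scene cradle [(0.53, [284.2, 173.4], 234)]
scene cradle_mid [(0.64, [307.2, 176.1], 173), (0.48, [286.0, 169.3], 217)]
scene housing_top [(0.92, [293.6, 185.3], 3247)]
scene ring_mid [(0.62, [304.4, 175.5], 197)]
scene spare_ring [(0.87, [265.3, 254.3], 327)]
top key [(0.74, [384.1, 290.0], 334), (0.69, [349.7, 198.9], 239), (0.69, [355.5, 140.3], 246)]
top key_grip [(0.86, [350.9, 192.8], 304), (0.78, [361.0, 146.9], 188), (0.71, [388.2, 282.7], 400), (0.5, [196.8, 166.1], 361)]
top key_slot [(0.8, [355.8, 138.8], 278), (0.71, [383.3, 289.7], 320), (0.63, [350.7, 193.4], 325)]
top lock_ring [(0.61, [349.3, 193.0], 306), (0.56, [189.3, 161.2], 371)]
top tang [(0.77, [190.3, 163.7], 351), (0.19, [192.9, 169.3], 265)]
top cradle [(0.57, [196.9, 189.3], 197), (0.28, [194.6, 179.9], 3582)]
top cradle_mid [(0.77, [199.9, 190.5], 204)]
top housing_top [(0.96, [195.7, 182.5], 3563), (0.58, [121.2, 219.2], 1238), (0.54, [349.4, 204.4], 146)]
top ring_mid [(0.74, [195.7, 170.7], 269)]
top spare_ring [(0.64, [291.8, 153.8], 189), (0.5, [192.2, 169.7], 272)]
1.2
```

View pics/scene_box.png

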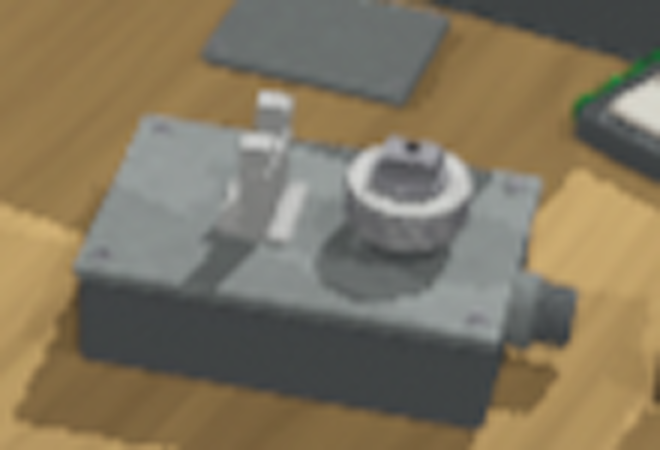

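View pics/top_box.png

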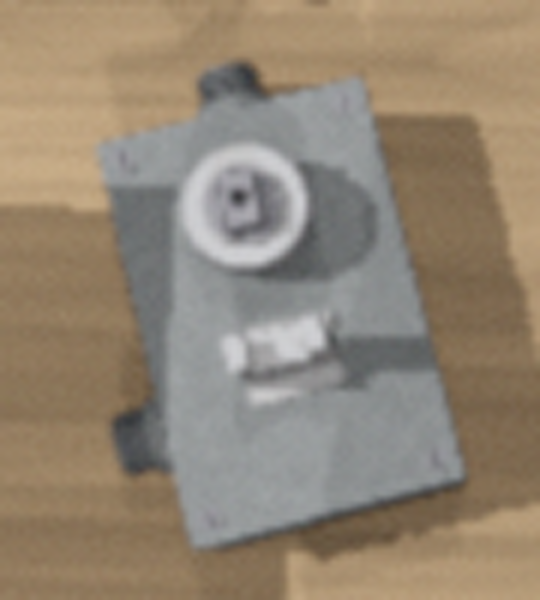

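View pics/scene_key.png

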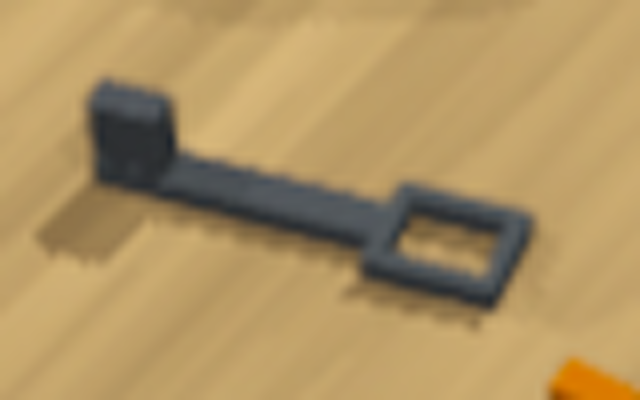

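View pics/top_key.png

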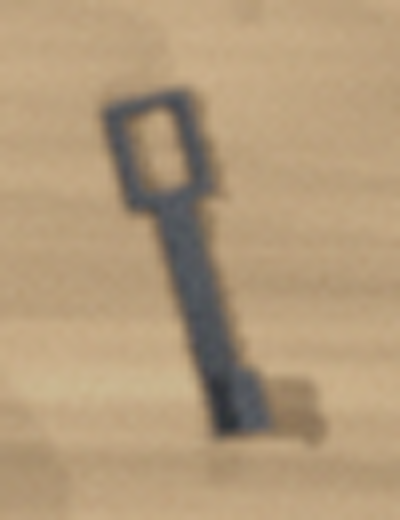

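```bash
cat >> h.py <<'E'
from scipy.optimize import minimize
from scipy.spatial.transform import Rotation as Rot
def box(x0,x1,y0,y1,z0,z1): return np.array([[x,y,z] for x in(x0,x1) for y in(y0,y1) for z in(z0,z1)])/1000.
KEYP=[box(-21.25,21.25,-16.25,-10.25,0,9),box(-21.25,21.25,10.25,16.25,0,9),box(-21.25,-15.25,-16.25,16.25,0,9),box(15.25,21.25,-16.25,16.25,0,9),box(-112,-20,-7,7,0,9),box(-112,-88,-6,6,9,35)]
BOXP=[box(-100,100,-65,65,-60,0)]
def place(pts,x,y,z,yaw):
    c,s=np.cos(yaw),np.sin(yaw);return pts@np.array([[c,s,0],[-s,c,0],[0,0,1]])+[x,y,z]
def render(n,parts,pose,roi,S=8):
    u0,v0,w,h=roi;m=np.zeros((h*S,w*S),np.uint8)
    for p in parts:
        uv=(proj(n,place(p,*pose))-[u0,v0]+.5)*S-.5
        hl=cv2.convexHull(uv.astype(np.float32));cv2.fillConvexPoly(m,np.round(hl*16).astype(np.int32),255,shift=4)
    return cv2.resize(m,(w,h),interpolation=cv2.INTER_AREA)/255.
E
python3 - <<'E'
from h import *
# soft darkness of key
ROI={'scene':(155,262,70,42),'top':(330,170,35,55)}
D={}
for n in ROI:
    im=cv2.imread(f'pics/{n}0.png').astype(float);u,v,w,h=ROI[n]
    c=im[v:v+h,u:u+w]; rb=c[:,:,2]-c[:,:,0]   # red-blue: wood high, key ~0
    wood=np.percentile(rb,80); D[n]=np.clip(1-(rb+8)/(wood*.85),0,1)
    print(n,np.percentile(rb,[2,10,50,80,95]))
    cv2.imwrite(f'pics/d_{n}.png',cv2.resize((D[n]*255).astype(np.uint8),None,fx=6,fy=6,interpolation=cv2.INTER_NEAREST))
def cost(q,ns):
    e=0
    for n in ns:
        m=cv2.GaussianBlur(render(n,KEYP,(q[0],q[1],0,q[2]),ROI[n]),(0,0),.7)
        e+=((m-cv2.GaussianBlur(D[n],(0,0),.4))**2).sum()
    return e
g=ray('top',(346.5,182.5),.005);f=ray('top',(352.5,215),.01)
q0=[g[0],g[1],np.arctan2(g[1]-f[1],g[0]-f[0])];print('init',q0)
for ns in(['scene'],['top'],['scene','top']):
    best=minimize(cost,q0,args=(ns,),method='Nelder-Mead',options=dict(initial_simplex=[q0,[q0[0]+.01,q0[1],q0[2]],[q0[0],q0[1]+.01,q0[2]],[q0[0],q0[1],q0[2]+.1]],xatol=1e-5,fatol=1e-3))
    print(ns,np.round(best.x,4),best.fun)
    for n in ns:
        d=np.abs(D[n]-render(n,KEYP,(best.x[0],best.x[1],0,best.x[2]),ROI[n]))
        cv2.imwrite(f'pics/res_{n}_{len(ns)}.png',cv2.resize((np.hstack([D[n],d])*255).astype(np.uint8),None,fx=5,fy=5,interpolation=cv2.INTER_NEAREST))
# box corners
off={'scene':(240,140),'top':(150,130)}
pk={'top':[(100,145),(360,78),(463,483),(192,548)],'scene':[(542,178),(498,330),(80,268),(150,118)]}
M=np.array([[.1,.065,0],[.1,-.065,0],[-.1,-.065,0],[-.1,.065,0]])
def res(q,ns):
    return np.concatenate([(proj(n,place(M,q[0],q[1],.06,q[2]))-((np.array(pk[n])+.5)/6-.5+off[n])).ravel() for n in ns])
for ns in(['scene'],['top'],['scene','top']):
    r=least_squares(res,[.5,.18,.23],args=(ns,));print('box',ns,np.round(r.x,4),np.round(r.fun,1))
E
```

```text
scene [-10.  -5.  87.  89.  91.]
top [-8.   9.4 60.  62.  63. ]
init [np.float64(0.5944590628989769), np.float64(-0.2619040808052222), np.float64(0.16016910721028815)]
['scene'] [ 0.5912 -0.2542  0.2581] 17.83223622023336
['top'] [ 0.5918 -0.2554  0.2626] 21.360936879767582
['scene', 'top'] [ 0.5916 -0.2545  0.261 ] 45.10058251946758
box ['scene'] [0.5783 0.1885 0.2993] [-0.3 -0.2  0.4  0.8  0.2 -0.5 -0.3 -0.3]
box ['top'] [0.5768 0.185  0.2777] [ 0.   0.2  0.3  0.6 -0.5 -0.7  0.2 -0.1]
box ['scene', 'top'] [0.5778 0.1863 0.2854] [-0.5  0.4 -0.6  1.4 -0.6 -0.5 -0.4 -0.2 -0.6  0.1 -0.4  0.1 -0.7 -1.3
  0.1 -0.4]
```

Run:
```python
from h import *
G={}
for n in('scene','top'):
    G[n]=cv2.imread(f'pics/{n}0.png').astype(np.float32)
C=np.array([[.1,.065,0],[.1,-.065,0],[-.1,-.065,0],[-.1,.065,0]])
def pts(n,q,R=3):
    out=[]
    for i in range(4):
        for t in np.linspace(.1,.9,30):
            X=C[i]*(1-t)+C[(i+1)%4]*t
            inn=X*0.97; a=proj(n,place(X[None],q[0],q[1],.06,q[2]))[0];e=proj(n,place((C[(i+1)%4])[None],q[0],q[1],.06,q[2]))[0]-proj(n,place(C[i][None],q[0],q[1],.06,q[2]))[0]
            nr=np.array([-e[1],e[0]])/np.hypot(*e)
            s=np.arange(-R,R+.01,.25);uv=a+s[:,None]*nr
            pr=cv2.remap(G[n],uv[:,0].astype(np.float32)[None],uv[:,1].astype(np.float32)[None],cv2.INTER_LINEAR)[0]
            g=np.abs(np.diff(cv2.GaussianBlur(pr,(1,5),0),axis=0)).sum(1)
            k=g.argmax()
            if g[k]<5 or k in(0,len(g)-1):continue
            w=g**2*(np.abs(np.arange(len(g))-k)<5);out.append((i,X,nr,a+nr*((s[:-1]+.125)*w).sum()/w.sum()))
    return out
for ns in(['scene'],['top'],['scene','top']):
    q=np.array([.5778,.1863,.2854])
    for it in range(5):
        L=[(n,)+p for n in ns for p in pts(n,q,3 if it<2 else 2)]
        f=lambda q:np.array([(proj(n,place(X[None],q[0],q[1],.06,q[2]))[0]-m)@nr for n,i,X,nr,m in L])
        r=least_squares(f,q,loss='soft_l1',f_scale=.3);q=r.x
    rr=f(q);print(ns,np.round(q,4),len(L),[(n,i,round(float(np.median(rr[[k for k,l in enumerate(L) if l[0]==n and l[1]==i]])),2)) for n in ns for i in range(4)])
q=(.5775,.1865,.288)
import sys
th=np.linspace(0,2*np.pi,60)
circ=lambda r,z:np.c_[45+r*np.cos(th),r*np.sin(th),0*th+z]/1000
for n,c,F in(('scene',(235,135,110,75),7),('top',(150,130,90,100),6)):
    im=cv2.resize(G[n][c[1]:c[1]+c[3],c[0]:c[0]+c[2]].astype(np.uint8),None,fx=F,fy=F,interpolation=cv2.INTER_CUBIC)
    def dr(P,col):
        uv=(proj(n,place(P,q[0],q[1],.06,q[2]))-c[:2]+.5)*F-.5;cv2.polylines(im,[np.round(uv).astype(int)],True,col,1,cv2.LINE_AA)
    dr(C,(0,0,255));dr(circ(29,34),(0,255,0));dr(circ(29,12.5),(0,255,0));dr(circ(19,38),(255,255,0))
    R=lambda x0,x1,y,z:np.array([[x0,-y,z],[x1,-y,z],[x1,y,z],[x0,y,z]])/1000
    dr(R(45-11.5,45+11.5,6.5,51),(255,0,255))
    dr(R(-33,-17,13,38),(255,0,0));dr(R(-33,-17,13,54),(0,255,255))
    cv2.imwrite(f'pics/ov_{n}.png',im)
```

```text
['scene'] [0.5782 0.1846 0.2861] 120 [('scene', 0, 0.66), ('scene', 1, 0.11), ('scene', 2, 0.57), ('scene', 3, 0.67)]
['top'] [0.5777 0.185  0.2943] 119 [('top', 0, 0.61), ('top', 1, 0.28), ('top', 2, 0.4), ('top', 3, 0.69)]
['scene', 'top'] [0.5779 0.1849 0.292 ] 238 [('scene', 0, 0.61), ('scene', 1, 0.18), ('scene', 2, 0.53), ('scene', 3, 0.59), ('top', 0, 0.55), ('top', 1, 0.2), ('top', 2, 0.44), ('top', 3, 0.73)]
```

```bash
cat > ov.py <<'E'
from h import *
th=np.linspace(0,2*np.pi,60)
circ=lambda r,z:np.c_[45+r*np.cos(th),r*np.sin(th),0*th+z]/1000
C=np.array([[.1,.065,0],[.1,-.065,0],[-.1,-.065,0],[-.1,.065,0]])
def ov(src,dst,n,c,F,q,key=None):
    im=cv2.imread(src) if isinstance(src,str) else src
    im=cv2.resize(im[c[1]:c[1]+c[3],c[0]:c[0]+c[2]],None,fx=F,fy=F,interpolation=cv2.INTER_CUBIC)
    def dr(P,col,place_=lambda P:place(P,q[0],q[1],.06,q[2])):
        uv=(proj(n,place_(P))-c[:2]+.5)*F-.5;cv2.polylines(im,[np.round(uv).astype(int)],True,col,1,cv2.LINE_AA)
    R=lambda x0,x1,y,z:np.array([[x0,-y,z],[x1,-y,z],[x1,y,z],[x0,y,z]])/1000
    if q is not None:
        dr(C,(0,0,255));dr(circ(29,34),(0,255,0));dr(circ(29,12.5),(0,255,0));dr(circ(19,38),(255,255,0))
        dr(R(45-11.5,45+11.5,6.5,51),(255,0,255))
        dr(R(-33,-17,13,38),(255,0,0));dr(R(-33,-17,13,54),(0,255,255))
    if key is not None: # pose x,y,z,yaw of slot bottom
        pk=lambda P:place(P,*key)
        for P in(R(-15.25,15.25,10.25,9),R(-21.25,21.25,16.25,9),R(-112,-88,6,35),R(-112,-88,6,9)):dr(P,(0,165,255),pk)
    cv2.imwrite(dst,im)
E
python3 - <<'E'
from ov import *
q=(.578,.185,.292)
ov('pics/scene0.png','pics/ov_s1.png','scene',(235,135,110,75),7,q)
ov('pics/top0.png','pics/ov_t1.png','top',(150,130,90,98),6,q)
E
```

```text
(no output)
```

View pics/ov_s1.png

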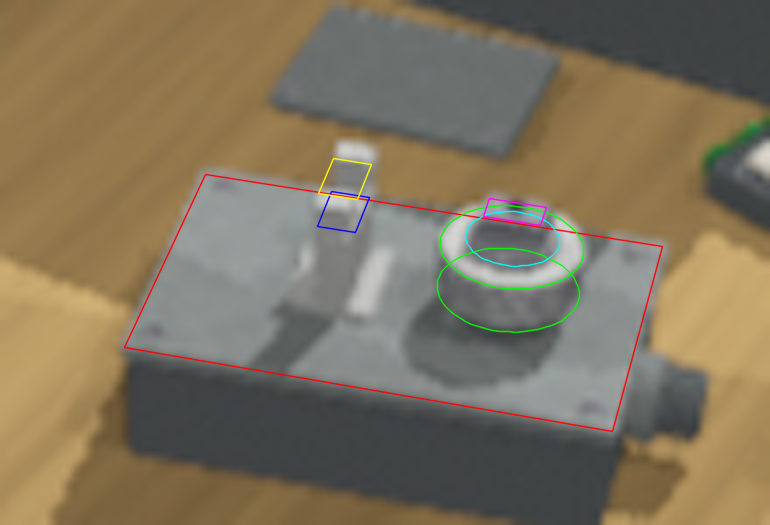

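View pics/ov_t1.png

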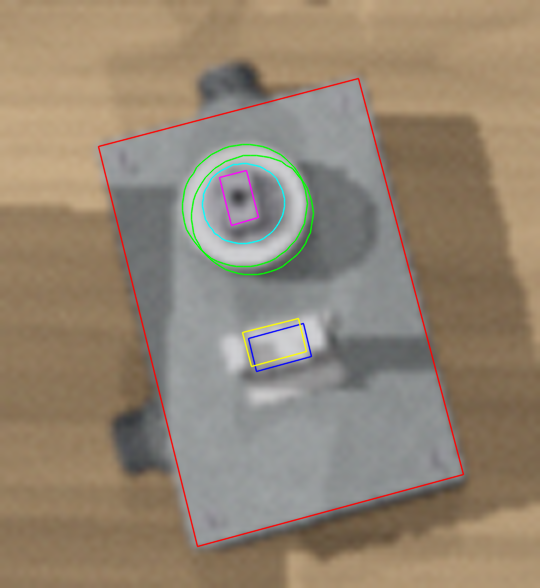

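```bash
cat >> h.py <<'E'
def st(): return readout.get_state()
def plan(pos,yaw,tilt=None):
    """yaw: world direction of tool y (mod pi) ; prints the row"""
    s=st();w,x,y,z=s['orientation'];R=Rot.from_quat([x,y,z,w]).as_matrix()
    cy=np.arctan2(R[1,1],R[0,1])
    d=(yaw-cy+np.pi/2)%np.pi-np.pi/2; ty=cy+d
    X=np.array([0,0,-1.]);Y=np.array([np.cos(ty),np.sin(ty),0]);T=np.c_[X,Y,np.cross(X,Y)]
    sh=R.T@(np.array(pos)-s['tcp_pos']);rv=Rot.from_matrix(R.T@T).as_rotvec()
    print('t',round(s['clock'],2),'tcp',np.round(s['tcp_pos'],4),'cur yaw',round(cy,4),'tilt',np.round(R[:2,0],4),'j',np.round(s['joint_pos'],2),'gap',round(s['finger_gap'],4),'F',np.round(s['wrist_force'],1),'M',np.round(s['ft_torque'],2))
    print('shift',np.round(sh,4).tolist(),'rot',np.round(rv,4).tolist())
E
python3 - <<'E'
from h import *
plan((.495,-.2805,.10),.261+np.pi/2)
E
```

```text
t 1.2 tcp [ 0.2328 -0.5258  0.2313] cur yaw -1.1541 tilt [-0.     -0.0001] j [-1.29  0.31  0.05  1.3  -0.    1.43] gap 0.0852 F [ 0.3 -0.1 -0.3] M [-0.02  0.02 -0.01]
shift [0.1313, -0.1182, -0.3391] rot [0.1557, 0.0, -0.0001]
```

Emit:
drive_tool(
  moves=[
    [[0.0,-0.02,-0.06,0.03,0,0,0],[0.01,-0.04,-0.118,0.06,0,0,0],[0.02,-0.06,-0.176,0.09,0,0,0],[0.04,-0.08,-0.234,0.12,0,0,0],[0.06,-0.1,-0.285,0.156,0,0,0]],
  ],
  squeeze=60,
)

```text
clock: 1.82
tcp_pos: [0.4545, -0.3178, 0.1712]
orientation: [0.092, 0.702, 0.091, -0.701]
wrist_force: [1.0, -0.5, -0.2]
finger_gap: 0.0854
```

Run:
```python
from h import *
plan((.495,-.2805,.045),.261+np.pi/2)
```

```text
t 1.82 tcp [ 0.4545 -0.3178  0.1712] cur yaw -1.311 tilt [ 0.0012 -0.0011] j [-0.75  0.3  -0.13  1.15 -0.    2.13] gap 0.0854 F [ 1.  -0.5 -0.2] M [-0.03  0.02  0.04]
shift [0.1262, -0.0258, -0.0486] rot [-0.0012, -0.0008, -0.0014]
```

Emit:
drive_tool(
  moves=[
    [[0.03,-0.013,-0.025,0,0,0,0],[0.06,-0.026,-0.0485,0,0,0,0],[0.1,-0.026,-0.0485,-0.001,-0.001,-0.001,0],[0.126,-0.026,-0.0485,-0.001,-0.001,-0.001,0],[0.126,-0.026,-0.0485,-0.001,-0.001,-0.001,0]],
  ],
)

```text
clock: 2.45
tcp_pos: [0.4933, -0.279, 0.0431]
orientation: [-0.091, -0.7, -0.093, 0.702]
wrist_force: [0.0, -0.0, 0.4]
finger_gap: 0.0855
```

Run:
```python
from h import *
plan((.495,-.2805,.013),.261+np.pi/2)
im=cams.read_camera('scene');c=im[225:310,140:230];cv2.imwrite('pics/g1.png',cv2.resize(c,None,fx=6,fy=6,interpolation=cv2.INTER_CUBIC))
```

```text
t 2.45 tcp [ 0.4933 -0.279   0.0431] cur yaw -1.3097 tilt [-0.004   0.0025] j [-0.66  0.43 -0.27  0.87 -0.    2.22] gap 0.0855 F [ 0.  -0.   0.4] M [ 0.03  0.07 -0.02]
shift [0.0301, 0.002, -0.0014] rot [0.0001, 0.0032, 0.0035]
```

View pics/g1.png

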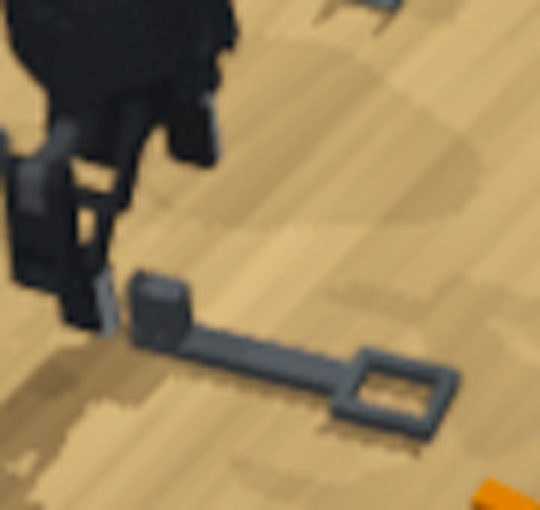

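Emit:
drive_tool(
  moves=[
    [[0.015,0.002,-0.0015,0,0.003,0.0035,0],[0.03,0.002,-0.0015,0,0.003,0.0035,0],[0.03,0.002,-0.0015,0,0.003,0.0035,120],[0.03,0.002,-0.0015,0,0.003,0.0035,190],[0.03,0.002,-0.0015,0,0.003,0.0035,190]],
  ],
)

```text
clock: 3.12
tcp_pos: [0.4966, -0.2817, 0.0152]
orientation: [0.093, 0.702, 0.091, -0.7]
wrist_force: [-0.3, -0.4, 0.7]
finger_gap: 0.032
```

Run:
```python
from h import *
plan((.495,-.2805,.013),.261+np.pi/2)
im=cams.read_camera('scene');c=im[225:310,140:230];cv2.imwrite('pics/g2.png',cv2.resize(c,None,fx=6,fy=6,interpolation=cv2.INTER_CUBIC))
```

```text
t 3.12 tcp [ 0.4966 -0.2817  0.0152] cur yaw -1.31 tilt [ 0.0029 -0.0024] j [-0.66  0.46 -0.3   0.81 -0.    2.22] gap 0.032 F [-0.3 -0.4  0.7] M [ 0.07 -0.04 -0.01]
shift [0.0022, -0.0016, 0.0012] rot [-0.0002, -0.0022, -0.0031]
```

View pics/g2.png

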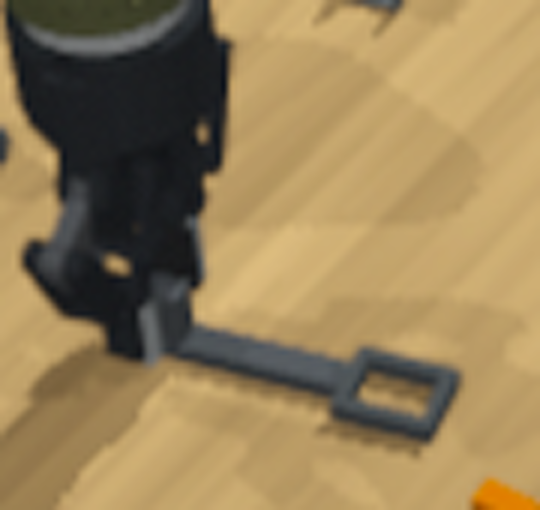

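Emit:
drive_tool(
  moves=[
    [[0.002,-0.0015,0.001,0,-0.002,-0.003,220],[0.002,-0.0015,0.001,0,-0.002,-0.003,250],[0.002,-0.0015,0.001,0,-0.002,-0.003,250],[0.002,-0.0015,0.001,0,-0.002,-0.003,250],[0.002,-0.0015,0.001,0,-0.002,-0.003,250]],
  ],
  squeeze=80,
)

```text
clock: 3.8
tcp_pos: [0.4958, -0.2809, 0.0142]
orientation: [0.092, 0.702, 0.092, -0.701]
wrist_force: [-1.4, 0.6, 5.1]
finger_gap: 0.0105
```

Run:
```python
from h import *
plan((.495,-.2805,.2),.261+np.pi/2)
```

```text
t 3.8 tcp [ 0.4958 -0.2809  0.0142] cur yaw -1.3099 tilt [ 0.0016 -0.0011] j [-0.66  0.46 -0.31  0.8   0.    2.22] gap 0.0105 F [-1.4  0.6  5.1] M [ 0.1   0.1  -0.05]
shift [-0.1858, -0.0004, 0.0005] rot [-0.0001, -0.0012, -0.0015]
```

Emit:
drive_tool(
  moves=[
    [[-0.03,0,0,0,0,0,250],[-0.07,0,0,0,-0.001,-0.001,250],[-0.12,0,0,0,-0.001,-0.001,250],[-0.16,0,0,0,-0.001,-0.001,250],[-0.16,0,0,0,-0.001,-0.001,250]],
  ],
)

```text
clock: 4.42
tcp_pos: [0.4973, -0.282, 0.1777]
orientation: [0.094, 0.703, 0.09, -0.699]
wrist_force: [-0.4, 0.3, -2.1]
finger_gap: 0.0102
```

Run:
```python
from h import *
plan((.525,.1692,.175),.292+np.pi/2)
im=cams.read_camera('scene');c=im[180:300,120:250];cv2.imwrite('pics/g3.png',cv2.resize(c,None,fx=5,fy=5,interpolation=cv2.INTER_CUBIC))
```

```text
t 4.42 tcp [ 0.4973 -0.282   0.1777] cur yaw -1.3098 tilt [ 0.0055 -0.0045] j [-0.66  0.32 -0.08  1.17 -0.    2.22] gap 0.0102 F [-0.4  0.3 -2.1] M [-0.03  0.03  0.07]
shift [0.0008, -0.4288, -0.1432] rot [-0.031, -0.0041, -0.0058]
```

View pics/g3.png

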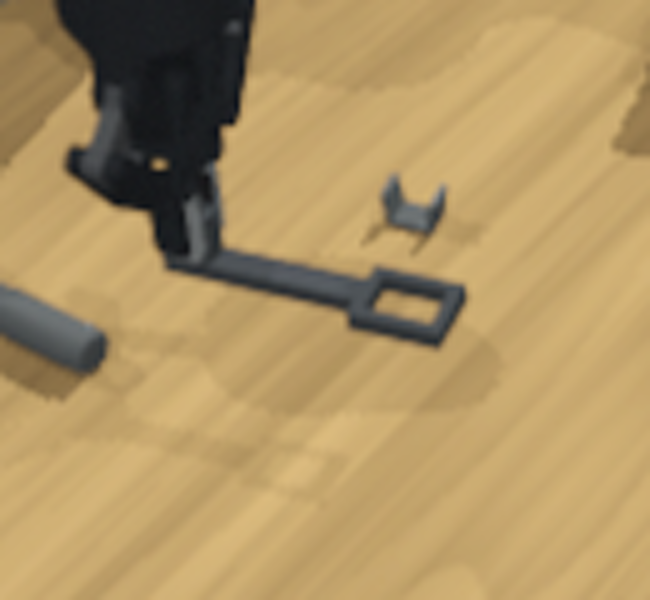

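Emit:
drive_tool(
  moves=[
    [[0.05,0,0,0,-0.005,-0.005,250],[0.1,0,0,0,-0.005,-0.005,250],[0.14,0,0,0,-0.005,-0.005,250],[0.158,0,0,0,-0.005,-0.005,250],[0.161,0,0,0,-0.005,-0.005,250]],
  ],
)

```text
clock: 5.1
tcp_pos: [0.4929, -0.2791, 0.0136]
orientation: [-0.09, -0.698, -0.094, 0.704]
wrist_force: [-13.8, 7.2, 35.6]
finger_gap: 0.0098
```

Run:
```python
from h import *
plan((.4958,-.2809,.0145),.261+np.pi/2)
```

```text
t 5.1 tcp [ 0.4929 -0.2791  0.0136] cur yaw -1.3098 tilt [-0.0103  0.0055] j [-0.66  0.46 -0.3   0.82 -0.    2.22] gap 0.0098 F [-13.8   7.2  35.6] M [1.73 2.62 0.09]
shift [-0.0009, 0.0025, -0.0023] rot [0.0, 0.0086, 0.008]
```

Emit:
drive_tool(
  moves=[
    [[-0.001,0.001,-0.001,0,0.004,0.004,250],[-0.001,0.001,-0.001,0,0.004,0.004,100],[-0.001,0.001,-0.001,0,0.004,0.004,0],[-0.02,0.001,-0.001,0,0.004,0.004,0],[-0.06,0.001,-0.001,0,0.004,0.004,0]],
  ],
)

```text
clock: 5.72
tcp_pos: [0.4931, -0.2789, 0.0716]
orientation: [-0.089, -0.698, -0.095, 0.704]
wrist_force: [0.4, -2.0, 0.4]
finger_gap: 0.0812
```

Emit:
drive_tool(
  moves=[
    [[-0.01,0,0,-0.18,0,0,0],[-0.01,0,0,-0.36,0,0,0],[-0.01,0,0,-0.54,0,0,0],[-0.01,0,0,-0.72,0,0,0],[-0.01,0,0,-0.9,0,0,0]],
  ],
)

```text
clock: 6.35
tcp_pos: [0.4929, -0.2787, 0.0808]
orientation: [-0.385, -0.588, -0.394, 0.592]
wrist_force: [0.3, 0.4, -0.7]
finger_gap: 0.0856
```

Emit:
drive_tool(
  moves=[
    [[0,0,0,-0.18,0,0,0],[0,0,0,-0.36,0,0,0],[0,0,0,-0.54,0,0,0],[0,0,0,-0.72,0,0,0],[0,0,0,-0.9,0,0,0]],
  ],
)

```text
clock: 6.98
tcp_pos: [0.4926, -0.2785, 0.08]
orientation: [0.604, 0.36, 0.613, -0.36]
wrist_force: [-0.1, -0.5, -0.5]
finger_gap: 0.0855
```

Emit:
drive_tool(
  moves=[
    [[0,0,0,-0.18,0,0,0],[0,0,0,-0.36,0,0,0],[0,0,0,-0.54,0,0,0],[0,0,0,-0.72,0,0,0],[0,0,0,-0.9,0,0,0]],
  ],
)

```text
clock: 7.6
tcp_pos: [0.4923, -0.2783, 0.0792]
orientation: [0.7, 0.06, 0.709, -0.055]
wrist_force: [-1.0, -0.8, 0.0]
finger_gap: 0.0857
```

```bash
cat > kfit.py <<'E'
from h import *
def kfit(q0,z,ROI,tag):
    D={}
    for n in ROI:
        im=cams.read_camera(n);cv2.imwrite(f'pics/{n}_{tag}.png',im);u,v,w,h=ROI[n]
        c=im[v:v+h,u:u+w].astype(float);rb=c[:,:,2]-c[:,:,0];wood=np.percentile(rb,80);D[n]=np.clip(1-(rb+8)/(wood*.85),0,1)
    def cost(q):
        return sum(((cv2.GaussianBlur(render(n,KEYP,(q[0],q[1],z,q[2]),ROI[n]),(0,0),.7)-cv2.GaussianBlur(D[n],(0,0),.4))**2).sum() for n in D)
    q0=np.array(q0);b=minimize(cost,q0,method='Nelder-Mead',options=dict(initial_simplex=[q0,q0+[.006,0,0],q0+[0,.006,0],q0+[0,0,.05]],xatol=1e-5,fatol=1e-3));return b.x,b.fun
E
python3 - <<'E'
from h import *
plan((.4958,-.2809,.07),.261+np.pi/2)
im=cams.read_camera('scene');c=im[205:310,130:240];cv2.imwrite('pics/g4.png',cv2.resize(c,None,fx=5,fy=5,interpolation=cv2.INTER_CUBIC))
E
```

```text
t 7.6 tcp [ 0.4923 -0.2783  0.0792] cur yaw 1.4079 tilt [-0.0125  0.0084] j [-0.66  0.4  -0.22  0.97 -0.   -0.49] gap 0.0857 F [-1.  -0.8  0. ] M [-0.03 -0.04  0.04]
shift [0.0091, -0.0021, 0.004] rot [-0.4238, -0.0122, -0.009]
```

View pics/g4.png

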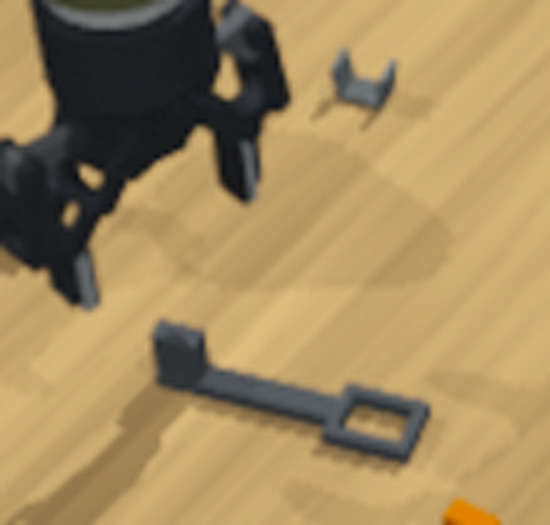

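Emit:
drive_tool(
  moves=[
    [[0.0,-0.001,0.001,-0.15,-0.004,-0.003,0],[0.0,-0.001,0.002,-0.3,-0.008,-0.006,0],[0.009,-0.002,0.004,-0.424,-0.012,-0.009,0],[0.02,-0.002,0.004,-0.424,-0.012,-0.009,0],[0.02,-0.002,0.004,-0.424,-0.012,-0.009,0]],
  ],
)

```text
clock: 8.28
tcp_pos: [0.4947, -0.28, 0.0576]
orientation: [0.7, -0.092, 0.702, 0.094]
wrist_force: [0.1, -0.3, -0.1]
finger_gap: 0.0856
```

Run:
```python
from kfit import *
x,f=kfit((.5916,-.2545,.261),0,{'scene':(155,262,70,42)},'a');print(np.round(x,4),f)
fin=x[:2]-.1*np.array([np.cos(x[2]),np.sin(x[2])]);print(fin)
plan((fin[0],fin[1],.015),x[2]+np.pi/2)
```

```text
[ 0.5877 -0.2525  0.2639] 59.85332512808514
[ 0.49120445 -0.27861113]
t 8.32 tcp [ 0.4951 -0.2803  0.0583] cur yaw 1.8348 tilt [-0.0017  0.0012] j [-0.66  0.41 -0.25  0.91 -0.   -0.92] gap 0.0855 F [0.3 0.4 0.1] M [ 0.02 -0.01  0.01]
shift [0.0433, 0.0025, -0.0033] rot [0.0001, -0.0013, -0.0016]
```

Emit:
drive_tool(
  moves=[
    [[0.02,0.002,-0.003,0,-0.001,-0.0015,0],[0.042,0.002,-0.003,0,-0.001,-0.0015,60],[0.042,0.002,-0.003,0,-0.001,-0.0015,150],[0.042,0.002,-0.003,0,-0.001,-0.0015,200],[0.042,0.002,-0.003,0,-0.001,-0.0015,220]],
  ],
)

```text
clock: 8.95
tcp_pos: [0.4924, -0.2796, 0.0174]
orientation: [0.701, -0.093, 0.701, 0.092]
wrist_force: [-0.0, 2.8, 2.9]
finger_gap: 0.0129
```

Emit:
drive_tool(
  moves=[
    [[0.001,0,0,0,0,0,250],[0.001,0,0,0,0,0,250],[0.001,0,0,0,0,0,250],[0.001,0,0,0,0,0,250],[0.001,0,0,0,0,0,250]],
  ],
)

```text
clock: 9.57
tcp_pos: [0.4926, -0.2797, 0.0176]
orientation: [0.702, -0.094, 0.7, 0.092]
wrist_force: [-1.9, 0.7, 6.2]
finger_gap: 0.01
```

Run:
```python
from kfit import *
x,f=kfit((.5885,-.2525,.261),0,{'scene':(168,262,57,42)},'b');print(np.round(x,4),f)
fin=x[:2]-.1*np.array([np.cos(x[2]),np.sin(x[2])]);print(fin)
plan((.525,.1692,.175),.292+np.pi/2)
```

```text
[ 0.5877 -0.2532  0.2619] 26.040511330659246
[ 0.49107759 -0.27906112]
t 9.62 tcp [ 0.4926 -0.2797  0.0176] cur yaw 1.8344 tilt [ 0.0018 -0.0017] j [-0.66  0.45 -0.31  0.81 -0.   -0.92] gap 0.01 F [-2.8  1.5  5.6] M [0.32 0.5  0.05]
shift [-0.1581, 0.4246, 0.1485] rot [-0.0284, 0.0013, 0.0021]
```

Emit:
drive_tool(
  moves=[
    [[-0.03,0,0,0,0,0,250],[-0.08,0.01,0.004,0,0,0,250],[-0.13,0.05,0.018,0,0.001,0.002,250],[-0.16,0.1,0.035,0,0.001,0.002,250],[-0.16,0.15,0.053,0,0.001,0.002,250]],
  ],
)

```text
clock: 10.25
tcp_pos: [0.5063, -0.1204, 0.1809]
orientation: [0.703, -0.094, 0.699, 0.091]
wrist_force: [1.1, -0.2, -2.9]
finger_gap: 0.0099
```

Run:
```python
from h import *
plan((.525,.1692,.175),.292+np.pi/2)
```

```text
t 10.25 tcp [ 0.5063 -0.1204  0.1809] cur yaw 1.8331 tilt [ 0.0066 -0.0026] j [-0.39  0.22 -0.2   1.14  0.   -0.65] gap 0.0099 F [ 1.1 -0.2 -2.9] M [ 0.05 -0.02 -0.  ]
shift [0.0053, 0.2749, 0.0932] rot [-0.0297, 0.0056, 0.0043]
```

Emit:
drive_tool(
  moves=[
    [[0,0.05,0.017,-0.005,0.001,0,250],[0,0.105,0.035,-0.01,0.002,0.001,250],[0.003,0.16,0.054,-0.02,0.004,0.003,250],[0.005,0.22,0.075,-0.03,0.0056,0.004,250],[0.005,0.275,0.093,-0.03,0.0056,0.004,250]],
  ],
)

```text
clock: 10.88
tcp_pos: [0.5247, 0.1713, 0.1754]
orientation: [0.7, -0.103, 0.699, 0.103]
wrist_force: [1.1, -0.3, -2.1]
finger_gap: 0.01
```

Run:
```python
from h import *
plan((.525,.1692,.15),.292+np.pi/2)
```

```text
t 10.88 tcp [0.5247 0.1713 0.1754] cur yaw 1.863 tilt [ 0.0006 -0.0002] j [ 0.17  0.29 -0.12  1.16 -0.   -0.12] gap 0.01 F [ 1.1 -0.3 -2.1] M [-0.06  0.   -0.02]
shift [0.0254, -0.0021, -0.0003] rot [0.0002, 0.0005, 0.0004]
```

Emit:
drive_tool(
  moves=[
    [[0.01,-0.002,0,0,0,0,250],[0.02,-0.002,0,0,0,0,250],[0.025,-0.002,0,0,0,0,250],[0.025,-0.002,0,0,0,0,250],[0.025,-0.002,0,0,0,0,250]],
  ],
)

```text
clock: 11.5
tcp_pos: [0.5256, 0.1684, 0.1507]
orientation: [0.7, -0.102, 0.699, 0.102]
wrist_force: [-0.2, -0.8, -1.7]
finger_gap: 0.01
```

Run:
```python
from ov import *
plan((.525,.1692,.15),.292+np.pi/2)
s=st();tc=np.array(s['tcp_pos'])
q=(.578,.185,.292);u=np.array([np.cos(.292),np.sin(.292)])
slot=tc[:2]+(.1-.0015)*u
key=(slot[0],slot[1],tc[2]-.0176,.292);print(key)
for n,c,F in(('scene',(235,105,110,95),7),('top',(150,130,90,98),6)):
    im=cams.read_camera(n);cv2.imwrite(f'pics/{n}_c.png',im);ov(im,f'pics/ovc_{n}.png',n,c,F,q,key)
```

```text
t 11.5 tcp [0.5256 0.1684 0.1507] cur yaw 1.8613 tilt [ 0.001  -0.0002] j [ 0.16  0.3  -0.17  1.1  -0.   -0.13] gap 0.01 F [-0.2 -0.8 -1.7] M [ 0.02  0.12 -0.04]
shift [0.0007, 0.0009, -0.0004] rot [-0.0014, 0.0009, 0.0005]
(np.float64(0.6199281751295078), np.float64(0.19679016722955256), np.float64(0.13307615343578894), 0.292)
```

View pics/ovc_scene.png

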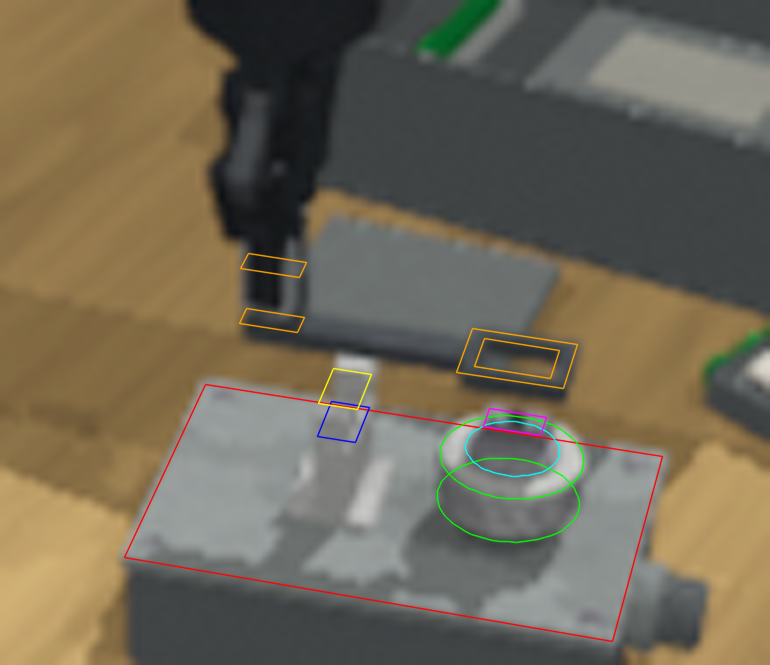

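View pics/ovc_top.png

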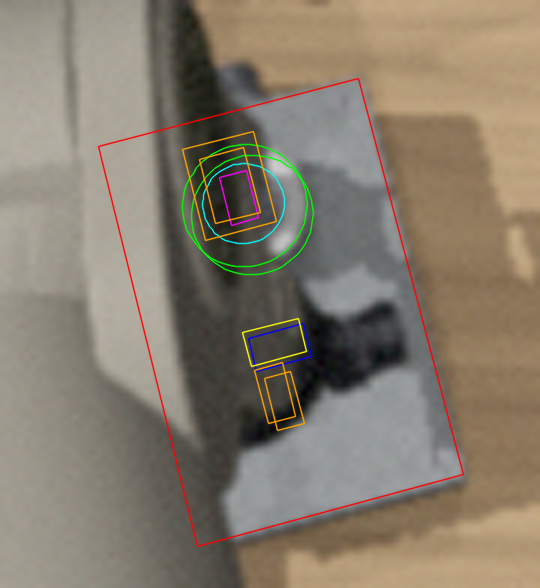

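Run:
```python
from ov import *
im=cv2.imread('pics/scene_c.png');c=(265,135,60,45)
a=cv2.resize(im[c[1]:c[1]+c[3],c[0]:c[0]+c[2]],None,fx=12,fy=12,interpolation=cv2.INTER_CUBIC);cv2.imwrite('pics/raw_c.png',a)
```

```text
(no output)
```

View pics/raw_c.png

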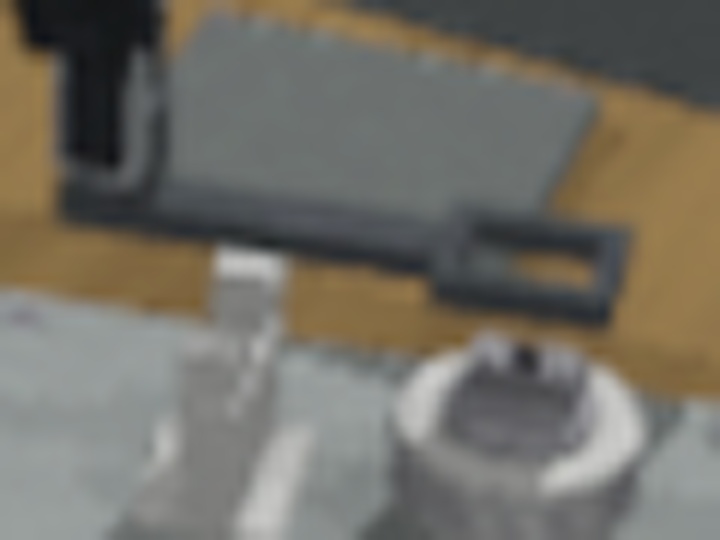

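Run:
```python
from h import *
plan((.5268,.1696,.122),.292+np.pi/2)
```

```text
t 11.6 tcp [0.5257 0.1688 0.1509] cur yaw 1.8619 tilt [ 0.0014 -0.0001] j [ 0.17  0.3  -0.17  1.1  -0.   -0.13] gap 0.01 F [-0.1  0.  -1.8] M [0.07 0.07 0.04]
shift [0.0289, 0.0004, 0.0013] rot [-0.0009, 0.0013, 0.0005]
```

Emit:
drive_tool(
  moves=[
    [[0.006,0.0004,0.0013,0,0.001,0.0005,250],[0.013,0.0004,0.0013,0,0.001,0.0005,250],[0.019,0.0004,0.0013,0,0.001,0.0005,250],[0.024,0.0004,0.0013,0,0.001,0.0005,250],[0.027,0.0004,0.0013,0,0.001,0.0005,250]],
  ],
)

```text
clock: 12.22
tcp_pos: [0.5266, 0.1696, 0.1233]
orientation: [0.699, -0.103, 0.7, 0.103]
wrist_force: [0.2, -0.6, -1.9]
finger_gap: 0.0101
```

Run:
```python
from ov import *
plan((.5268,.1696,.116),.292+np.pi/2)
im=cams.read_camera('scene');c=(265,135,60,45)
a=cv2.resize(im[c[1]:c[1]+c[3],c[0]:c[0]+c[2]],None,fx=12,fy=12,interpolation=cv2.INTER_CUBIC);cv2.imwrite('pics/raw_d.png',a)
```

```text
t 12.22 tcp [0.5266 0.1696 0.1233] cur yaw 1.8621 tilt [-0.0004 -0.0001] j [ 0.17  0.33 -0.21  1.04  0.   -0.12] gap 0.0101 F [ 0.2 -0.6 -1.9] M [-0.04  0.09 -0.02]
shift [0.0073, -0.0001, 0.0002] rot [-0.0007, -0.0004, -0.0001]
```

View pics/raw_d.png

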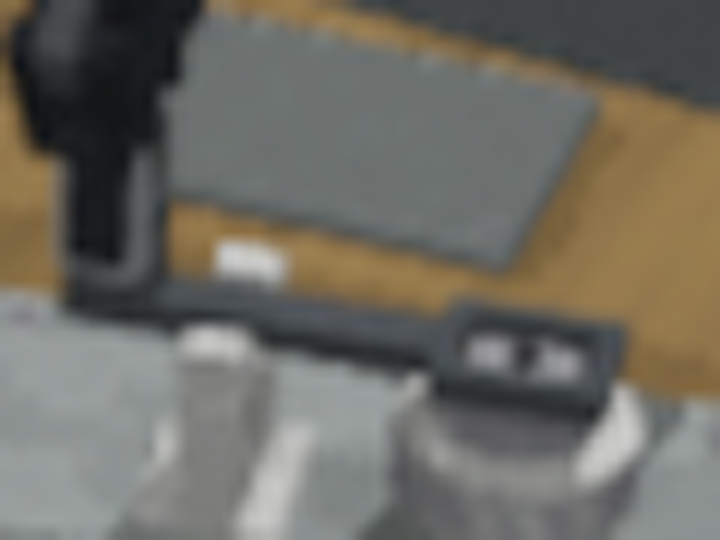

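Emit:
drive_tool(
  moves=[
    [[0.001,0,-0.001,0,0,0,250],[0.003,0,-0.001,0,0,0,250],[0.005,0,-0.001,0,0,0,250],[0.007,0,-0.001,0,0,0,250],[0.007,0,-0.001,0,0,0,250]],
  ],
)

```text
clock: 12.9
tcp_pos: [0.5255, 0.1693, 0.116]
orientation: [0.699, -0.103, 0.7, 0.103]
wrist_force: [0.4, -0.0, -1.1]
finger_gap: 0.0098
```

Run:
```python
from ov import *
plan((.5258,.1693,.1156),.292+np.pi/2)
im=cams.read_camera('scene');c=(265,135,60,45)
a=cv2.resize(im[c[1]:c[1]+c[3],c[0]:c[0]+c[2]],None,fx=12,fy=12,interpolation=cv2.INTER_CUBIC);cv2.imwrite('pics/raw_e.png',a)
```

```text
t 12.9 tcp [0.5255 0.1693 0.116 ] cur yaw 1.8621 tilt [-0.0006 -0.0001] j [ 0.17  0.33 -0.22  1.02  0.   -0.13] gap 0.0098 F [ 0.4 -0.  -1.1] M [-0.    0.14 -0.01]
shift [0.0004, -0.0001, 0.0003] rot [-0.0007, -0.0006, -0.0001]
```

View pics/raw_e.png

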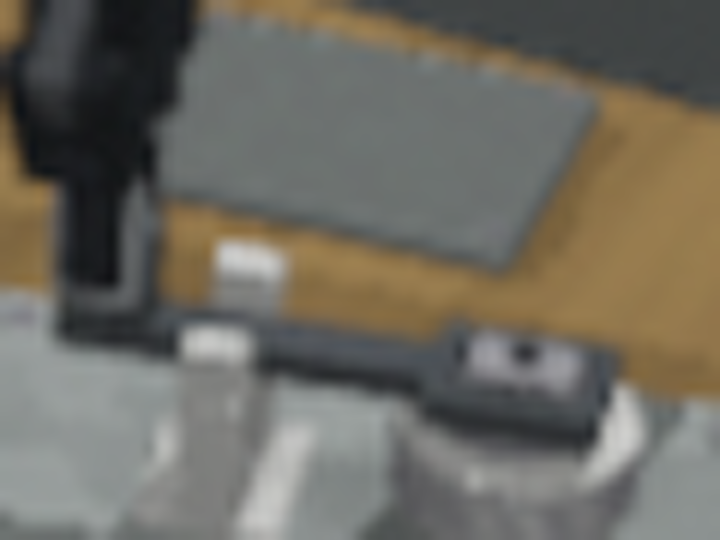

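Emit:
drive_tool(
  moves=[
    [[0.0007,0,0.0003,0,0,0,250],[0.001,0,0.0003,0,0,0,250],[0.001,0,0.0003,0,0,0,250],[0.001,0,0.0003,0,0,0,150],[0.0,0,0.0003,0,0,0,50]],
  ],
)

```text
clock: 13.58
tcp_pos: [0.526, 0.1694, 0.1159]
orientation: [0.699, -0.103, 0.7, 0.103]
wrist_force: [0.0, -0.2, 0.6]
finger_gap: 0.0452
```

Emit:
drive_tool(
  moves=[
    [[0,0,0,0,0,0,0],[0,0,0,0,0,0,0],[-0.02,0,0,0,0,0,0],[-0.06,0,0,0,0,0,0],[-0.09,0,0,0,0,0,0]],
  ],
)

```text
clock: 14.2
tcp_pos: [0.5263, 0.1694, 0.2073]
orientation: [0.7, -0.103, 0.699, 0.103]
wrist_force: [0.1, 0.0, -0.6]
finger_gap: 0.0856
```

Run:
```python
from ov import *
plan((.6211,.1980,.19),.292+np.pi/2+.7)
im=cams.read_camera('scene');c=(265,135,60,45)
a=cv2.resize(im[c[1]:c[1]+c[3],c[0]:c[0]+c[2]],None,fx=12,fy=12,interpolation=cv2.INTER_CUBIC);cv2.imwrite('pics/raw_f.png',a)
```

```text
t 14.2 tcp [0.5263 0.1694 0.2073] cur yaw 1.862 tilt [0.0004 0.0001] j [ 0.17  0.28 -0.06  1.23  0.   -0.13] gap 0.0856 F [ 0.1  0.  -0.6] M [ 0.08 -0.    0.  ]
shift [0.0173, 0.0001, 0.099] rot [-0.7008, 0.0004, 0.0001]
```

View pics/raw_f.png

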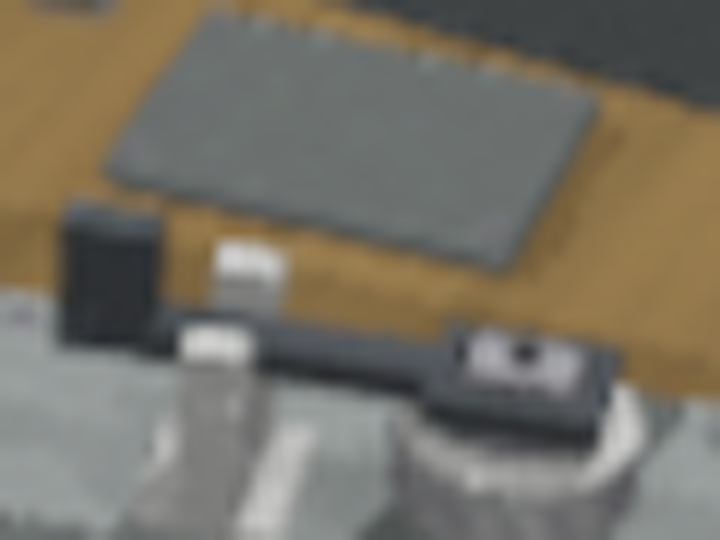

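Emit:
drive_tool(
  moves=[
    [[0,0,0.02,-0.13,0,0,0],[0,0,0.045,-0.27,0,0,0],[0,0,0.07,-0.4,0,0,0],[0.005,0,0.095,-0.53,0,0,0],[0.01,0,0.099,-0.65,0,0,0]],
  ],
)

```text
clock: 14.88
tcp_pos: [0.6244, 0.1985, 0.201]
orientation: [0.632, -0.323, 0.627, 0.321]
wrist_force: [-1.2, -0.5, -1.4]
finger_gap: 0.0855
```

Run:
```python
from h import *
plan((.6207,.1980,.14),.292+np.pi/2+.65)
```

```text
t 14.88 tcp [0.6244 0.1985 0.201 ] cur yaw 2.5161 tilt [0.0064 0.0012] j [ 0.19  0.48  0.21  1.3  -0.   -0.76] gap 0.0855 F [-1.2 -0.5 -1.4] M [-0.   -0.02  0.03]
shift [0.061, 0.003, -0.0029] rot [0.0033, 0.0047, 0.0045]
```

Emit:
drive_tool(
  moves=[
    [[0.02,0.003,-0.003,0,0.0045,0.0045,0],[0.04,0.003,-0.003,0.003,0.0045,0.0045,0],[0.061,0.003,-0.003,0.003,0.0045,0.0045,0],[0.065,0.003,-0.003,0.003,0.0045,0.0045,0],[0.065,0.003,-0.003,0.003,0.0045,0.0045,0]],
  ],
)

```text
clock: 15.5
tcp_pos: [0.6206, 0.1979, 0.136]
orientation: [0.63, -0.321, 0.63, 0.321]
wrist_force: [-0.2, 0.3, 0.0]
finger_gap: 0.0855
```

Run:
```python
from h import *
plan((.6207,.1980,.063),.292+np.pi/2+.65)
im=cams.read_camera('scene');c=(255,100,90,80)
a=cv2.resize(im[c[1]:c[1]+c[3],c[0]:c[0]+c[2]],None,fx=7,fy=7,interpolation=cv2.INTER_CUBIC);cv2.imwrite('pics/raw_g.png',a)
```

```text
t 15.5 tcp [0.6206 0.1979 0.136 ] cur yaw 2.5131 tilt [-0.0002  0.0001] j [ 0.19  0.5   0.09  1.16  0.   -0.76] gap 0.0855 F [-0.2  0.3  0. ] M [0.   0.04 0.01]
shift [0.073, -0.0, 0.0001] rot [0.0003, -0.0, -0.0002]
```

View pics/raw_g.png

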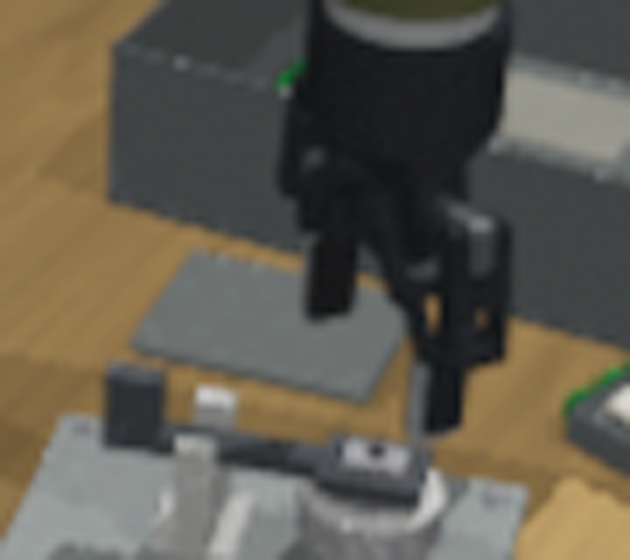

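Emit:
drive_tool(
  moves=[
    [[0.02,0,0,0,0,0,0],[0.04,0,0,0,0,0,0],[0.055,0,0,0,0,0,0],[0.068,0,0,0,0,0,0],[0.072,0,0,0,0,0,0]],
  ],
)

```text
clock: 16.18
tcp_pos: [0.6208, 0.198, 0.0639]
orientation: [0.63, -0.321, 0.63, 0.321]
wrist_force: [-0.6, -0.0, -0.0]
finger_gap: 0.0857
```

Run:
```python
from h import *
plan((.6207,.1980,.063),.292+np.pi/2+.65)
im=cams.read_camera('scene');c=(255,100,90,80)
a=cv2.resize(im[c[1]:c[1]+c[3],c[0]:c[0]+c[2]],None,fx=7,fy=7,interpolation=cv2.INTER_CUBIC);cv2.imwrite('pics/raw_h.png',a)
```

```text
t 16.18 tcp [0.6208 0.198  0.0639] cur yaw 2.513 tilt [0.     0.0002] j [ 0.19  0.55 -0.01  1.01  0.   -0.76] gap 0.0857 F [-0.6 -0.  -0. ] M [-0.02  0.06  0.01]
shift [0.0009, 0.0001, -0.0] rot [0.0002, 0.0002, -0.0001]
```

View pics/raw_h.png

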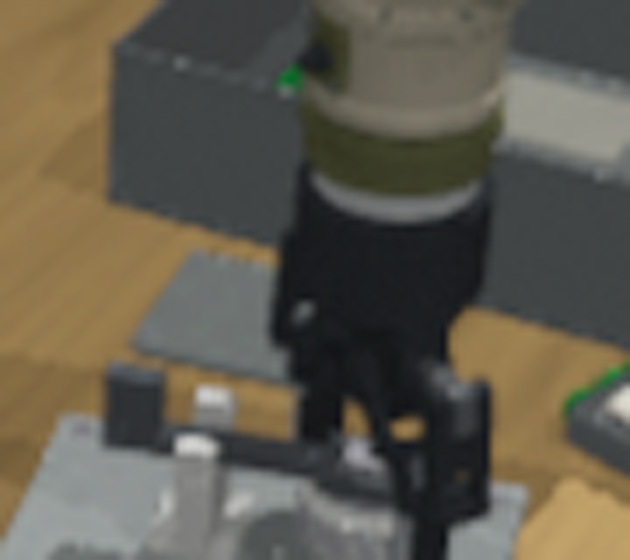

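Emit:
drive_tool(
  moves=[
    [[0,0,0,0,0,0,40],[0,0,0,0,0,0,55],[0,0,0,0,0,0,65],[0,0,0,0,0,0,75],[0,0,0,0,0,0,75]],
  ],
  squeeze=40,
)

```text
clock: 16.85
tcp_pos: [0.6209, 0.198, 0.064]
orientation: [0.63, -0.321, 0.63, 0.321]
wrist_force: [0.1, 0.2, 0.1]
finger_gap: 0.0608
```

Run:
```python
from h import *
plan((.6207,.1980,.063),.292+np.pi/2+.65)
```

```text
t 16.85 tcp [0.6209 0.198  0.064 ] cur yaw 2.5131 tilt [0.0003 0.0002] j [ 0.19  0.55 -0.01  1.01  0.   -0.76] gap 0.0608 F [0.1 0.2 0.1] M [0.02 0.03 0.04]
shift [0.001, 0.0002, -0.0001] rot [0.0003, 0.0003, 0.0001]
```

Emit:
drive_tool(
  moves=[
    [[0,0,0,0,0,0,85],[0,0,0,0,0,0,100],[0,0,0,0,0,0,110],[0,0,0,0,0,0,110],[0,0,0,0,0,0,110]],
  ],
  squeeze=40,
)

```text
clock: 17.48
tcp_pos: [0.6214, 0.1977, 0.0644]
orientation: [0.631, -0.321, 0.63, 0.321]
wrist_force: [1.2, -5.1, 5.2]
finger_gap: 0.0566
```

Run:
```python
from h import *
plan((.6207,.1980,.063),.292+np.pi/2+.65)
```

```text
t 17.48 tcp [0.6214 0.1977 0.0644] cur yaw 2.5128 tilt [ 0.0014 -0.0003] j [ 0.19  0.55 -0.01  1.01 -0.   -0.76] gap 0.0566 F [ 1.2 -5.1  5.2] M [-0.77 -0.39  0.02]
shift [0.0014, 0.0008, -0.0001] rot [-0.0, 0.0006, 0.0012]
```

Emit:
drive_tool(
  moves=[
    [[0,0,0,0,0,0,130],[0,0,0,0.04,0,0,130],[0,0,0,0.09,0,0,130],[0,0,0,0.14,0,0,130],[0,0,0,0.18,0,0,130]],
  ],
  squeeze=90,
)

```text
clock: 18.1
tcp_pos: [0.6212, 0.1978, 0.0648]
orientation: [0.657, -0.263, 0.656, 0.263]
wrist_force: [-0.6, -2.7, 6.3]
finger_gap: 0.0558
```

```bash
cat > m.py <<'E'
from h import *
plan((.6207,.1980,.0644),.292+np.pi/2+.65)
E
python3 m.py
```

```text
t 18.1 tcp [0.6212 0.1978 0.0648] cur yaw 2.3321 tilt [ 0.0012 -0.0001] j [ 0.19  0.55 -0.01  1.01 -0.   -0.58] gap 0.0558 F [-0.6 -2.7  6.3] M [-0.62  0.    0.22]
shift [0.0004, 0.0005, -0.0002] rot [-0.1807, 0.0007, 0.001]
```

Emit:
drive_tool(
  moves=[
    [[0,0,0,0.03,0,0,130],[0,0,0,0.06,0,0,130],[0,0,0,0.09,0,0,130],[0,0,0,0.12,0,0,130],[0,0,0,0.12,0,0,130]],
  ],
)

```text
clock: 18.73
tcp_pos: [0.621, 0.1979, 0.0648]
orientation: [0.671, -0.223, 0.671, 0.223]
wrist_force: [0.2, -2.6, 5.5]
finger_gap: 0.056
```

```bash
python3 m.py
python3 - <<'E'
from h import *
im=cams.read_camera('scene');c=(255,100,90,80)
a=cv2.resize(im[c[1]:c[1]+c[3],c[0]:c[0]+c[2]],None,fx=7,fy=7,interpolation=cv2.INTER_CUBIC);cv2.imwrite('pics/raw_i.png',a)
E
```

```text
t 18.73 tcp [0.621  0.1979 0.0648] cur yaw 2.2116 tilt [0.0009 0.0001] j [ 0.19  0.55 -0.01  1.01 -0.   -0.46] gap 0.056 F [ 0.2 -2.6  5.5] M [-0.45 -0.04 -0.  ]
shift [0.0004, 0.0002, -0.0002] rot [-0.3012, 0.0007, 0.0005]
```

View pics/raw_i.png

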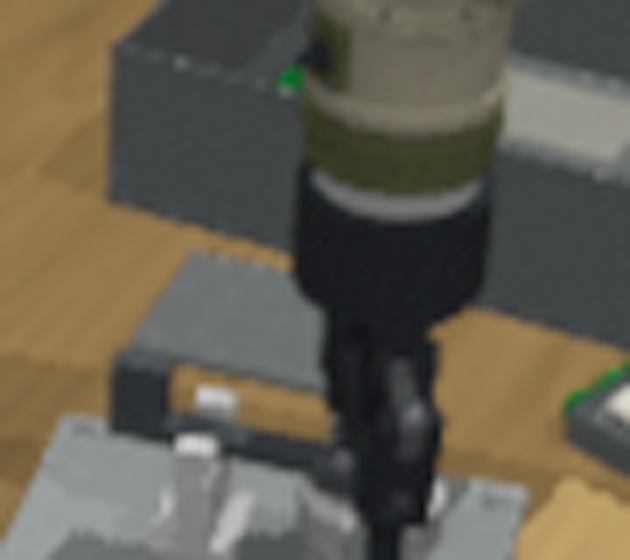

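Emit:
drive_tool(
  moves=[
    [[0,0,0,0.03,0,0,130],[0,0,0,0.06,0,0,130],[0,0,0,0.08,0,0,130],[0,0,0,0.1,0,0,130],[0,0,0,0.12,0,0,130]],
  ],
)

```text
clock: 19.4
tcp_pos: [0.6209, 0.1981, 0.0648]
orientation: [0.684, -0.182, 0.683, 0.182]
wrist_force: [-0.5, -0.9, 5.7]
finger_gap: 0.0558
```

```bash
python3 m.py
```

```text
t 19.4 tcp [0.6209 0.1981 0.0648] cur yaw 2.0908 tilt [0.0008 0.0005] j [ 0.19  0.55 -0.01  1.01  0.   -0.33] gap 0.0558 F [-0.5 -0.9  5.7] M [-0.38  0.02  0.26]
shift [0.0004, 0.0, -0.0002] rot [-0.422, 0.0009, 0.0002]
```

Emit:
drive_tool(
  moves=[
    [[0,0,0,0.02,0,0,130],[0,0,0,0.04,0,0,130],[0,0,0,0.06,0,0,130],[0,0,0,0.08,0,0,130],[0,0,0,0.1,0,0,130]],
  ],
)

```text
clock: 20.02
tcp_pos: [0.6208, 0.1983, 0.0648]
orientation: [0.692, -0.147, 0.691, 0.147]
wrist_force: [-0.3, -1.1, 5.3]
finger_gap: 0.056
```

```bash
python3 m.py
```

```text
t 20.02 tcp [0.6208 0.1983 0.0648] cur yaw 1.9897 tilt [0.0007 0.0008] j [ 0.19  0.55 -0.01  1.01  0.   -0.23] gap 0.056 F [-0.3 -1.1  5.3] M [-0.31  0.09  0.28]
shift [0.0004, -0.0002, -0.0003] rot [-0.5231, 0.001, -0.0002]
```

Emit:
drive_tool(
  moves=[
    [[0,0,0,0.02,0,0,130],[0,0,0,0.04,0,0,130],[0,0,0,0.06,0,0,130],[0,0,0,0.08,0,0,130],[0,0,0,0.1,0,0,130]],
  ],
)

```text
clock: 20.65
tcp_pos: [0.6208, 0.1984, 0.0648]
orientation: [0.698, -0.112, 0.698, 0.112]
wrist_force: [-0.7, -1.1, 4.7]
finger_gap: 0.0558
```

```bash
python3 m.py
```

```text
t 20.65 tcp [0.6208 0.1984 0.0648] cur yaw 1.8885 tilt [0.0005 0.001 ] j [ 0.19  0.55 -0.01  1.01  0.   -0.13] gap 0.0558 F [-0.7 -1.1  4.7] M [-0.3   0.09  0.23]
shift [0.0004, -0.0004, -0.0002] rot [-0.6243, 0.0011, -0.0005]
```

Emit:
drive_tool(
  moves=[
    [[0,0,0,0.02,0,0,130],[0,0,0,0.04,0,0,130],[0,0,0,0.06,0,0,130],[0,0,0,0.08,0,0,130],[0,0,0,0.1,0,0,130]],
  ],
)

```text
clock: 21.28
tcp_pos: [0.6207, 0.1986, 0.0648]
orientation: [0.703, -0.076, 0.703, 0.077]
wrist_force: [-0.7, -0.8, 5.0]
finger_gap: 0.0555
```

```bash
python3 m.py
```

```text
t 21.27 tcp [0.6207 0.1986 0.0648] cur yaw 1.7872 tilt [0.0005 0.0013] j [ 0.19  0.55 -0.01  1.01  0.   -0.03] gap 0.0555 F [-0.7 -0.8  5. ] M [-0.23  0.02  0.26]
shift [0.0004, -0.0006, -0.0001] rot [-0.7256, 0.0011, -0.0009]
```

Emit:
drive_tool(
  moves=[
    [[0,0,0,0.02,0,0,130],[0,0,0,0.04,0,0,130],[0,0,0,0.06,0,0,130],[0,0,0,0.08,0,0,130],[0,0,0,0.1,0,0,130]],
  ],
)

```text
clock: 21.9
tcp_pos: [0.6207, 0.1988, 0.0648]
orientation: [0.706, -0.04, 0.706, 0.041]
wrist_force: [-0.7, 0.1, 4.7]
finger_gap: 0.0558
```

```bash
python3 m.py
```

```text
t 21.9 tcp [0.6207 0.1988 0.0648] cur yaw 1.6861 tilt [0.0004 0.0017] j [ 0.19  0.55 -0.01  1.01  0.    0.07] gap 0.0558 F [-0.7  0.1  4.7] M [-0.22  0.06  0.23]
shift [0.0004, -0.0008, -0.0001] rot [-0.8267, 0.0012, -0.0013]
```

Emit:
drive_tool(
  moves=[
    [[0,0,0,0.02,0,0,130],[0,0,0,0.04,0,0,130],[0,0,0,0.06,0,0,130],[0,0,0,0.08,0,0,130],[0,0,0,0.1,0,0,130]],
  ],
)

```text
clock: 22.52
tcp_pos: [0.6207, 0.1989, 0.0648]
orientation: [0.707, -0.004, 0.707, 0.006]
wrist_force: [-0.3, 0.8, 5.4]
finger_gap: 0.0558
```

```bash
python3 m.py
python3 - <<'E'
from h import *
im=cams.read_camera('scene');c=(255,100,90,80)
a=cv2.resize(im[c[1]:c[1]+c[3],c[0]:c[0]+c[2]],None,fx=7,fy=7,interpolation=cv2.INTER_CUBIC);cv2.imwrite('pics/raw_j.png',a)
E
```

```text
t 22.52 tcp [0.6207 0.1989 0.0648] cur yaw 1.5849 tilt [0.0004 0.0019] j [ 0.19  0.55 -0.01  1.01  0.    0.17] gap 0.0558 F [-0.3  0.8  5.4] M [-0.04  0.05  0.29]
shift [0.0004, -0.0009, 0.0] rot [-0.9279, 0.0013, -0.0016]
```

View pics/raw_j.png

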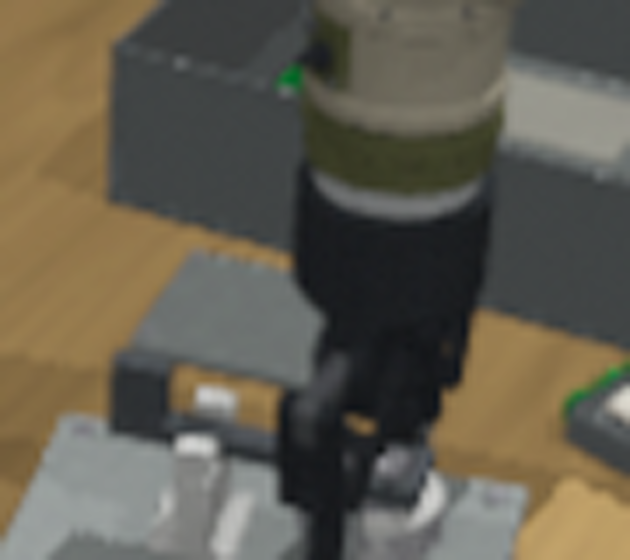

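Emit:
drive_tool(
  moves=[
    [[0,0,0,0.02,0,0,130],[0,0,0,0.04,0,0,130],[0,0,0,0.06,0,0,130],[0,0,0,0.08,0,0,130],[0,0,0,0.09,0,0,130]],
  ],
)

```text
clock: 23.2
tcp_pos: [0.6208, 0.1991, 0.0648]
orientation: [0.707, 0.028, 0.706, -0.026]
wrist_force: [0.4, 1.5, 5.2]
finger_gap: 0.0558
```

```bash
python3 m.py
```

```text
t 23.2 tcp [0.6208 0.1991 0.0648] cur yaw 1.4941 tilt [0.0007 0.0021] j [ 0.19  0.55 -0.01  1.01  0.    0.26] gap 0.0558 F [0.4 1.5 5.2] M [ 0.06 -0.02  0.74]
shift [0.0004, -0.0011, -0.0] rot [-1.0187, 0.0016, -0.0017]
```

Emit:
drive_tool(
  moves=[
    [[0,0,0,0.01,0,0,130],[0,0,0,0.02,0,0,130],[0,0,0,0.03,0,0,130],[0,0,0,0.03,0,0,130],[0,0,0,0.03,0,0,130]],
  ],
)

```text
clock: 23.82
tcp_pos: [0.6208, 0.1991, 0.0648]
orientation: [0.706, 0.039, 0.706, -0.037]
wrist_force: [0.5, 1.8, 3.8]
finger_gap: 0.0557
```

```bash
python3 m.py
```

```text
t 23.82 tcp [0.6208 0.1991 0.0648] cur yaw 1.464 tilt [0.0007 0.0023] j [ 0.19  0.55 -0.01  1.01  0.    0.29] gap 0.0557 F [0.5 1.8 3.8] M [-0.01 -0.01  0.84]
shift [0.0004, -0.0011, -0.0] rot [-1.0488, 0.0017, -0.0019]
```

Emit:
drive_tool(
  moves=[
    [[0,0,0,0.01,0,0,130],[0,0,0,0.02,0,0,130],[0,0,0,0.025,0,0,130],[0,0,0,0.025,0,0,130],[0,0,0,0.025,0,0,130]],
  ],
)

```text
clock: 24.45
tcp_pos: [0.6209, 0.1992, 0.0648]
orientation: [0.706, 0.047, 0.705, -0.046]
wrist_force: [1.0, 2.0, 3.9]
finger_gap: 0.0557
```

```bash
python3 m.py
```

```text
t 24.45 tcp [0.6209 0.1992 0.0648] cur yaw 1.4389 tilt [0.0009 0.0024] j [ 0.19  0.55 -0.01  1.01  0.    0.32] gap 0.0557 F [1.  2.  3.9] M [ 0.07 -0.09  1.07]
shift [0.0004, -0.0012, -0.0] rot [-1.0739, 0.0018, -0.0019]
```

Emit:
drive_tool(
  moves=[
    [[0,0,0,0,0,0,130],[0,0,0,0,0,0,60],[0,0,0,0,0,0,20],[0,0,0,0,0,0,0],[0,0,0,0,0,0,0]],
  ],
)

```text
clock: 25.08
tcp_pos: [0.6208, 0.199, 0.0646]
orientation: [0.706, 0.048, 0.705, -0.046]
wrist_force: [-0.0, -0.6, 0.2]
finger_gap: 0.0856
```

```bash
python3 m.py
```

```text
t 25.07 tcp [0.6208 0.199  0.0646] cur yaw 1.4384 tilt [0.0005 0.0023] j [ 0.19  0.55 -0.01  1.01  0.    0.32] gap 0.0856 F [-0.  -0.6  0.2] M [ 0.03 -0.05 -0.02]
shift [0.0002, -0.001, 0.0001] rot [-1.0744, 0.0014, -0.002]
```

Emit:
drive_tool(
  moves=[
    [[-0.03,0,0,0,0,0,0],[-0.08,0,0,0,0,0,0],[-0.13,0,0,0,0,0,0],[-0.16,0,-0.02,0,0,0,0],[-0.16,0,-0.06,0,0,0,0]],
  ],
)

```text
clock: 25.7
tcp_pos: [0.5635, 0.2067, 0.2278]
orientation: [0.708, 0.049, 0.703, -0.046]
wrist_force: [0.0, 0.7, -0.1]
finger_gap: 0.0855
```

Emit:
drive_tool(
  moves=[
    [[0,-0.05,-0.03,0,0,0,0],[0,-0.1,-0.06,0,0,0,0],[0,-0.15,-0.09,0,0,0,0],[0,-0.2,-0.1,0,0,0,0],[0,-0.2,-0.1,0,0,0,0]],
  ],
)

```text
clock: 26.32
tcp_pos: [0.4366, 0.0195, 0.2266]
orientation: [0.708, 0.05, 0.703, -0.048]
wrist_force: [0.2, 0.2, 0.1]
finger_gap: 0.0855
```

```bash
python3 m.py
python3 - <<'E'
from ov import *
q=(.578,.185,.292)
for n,c,F in(('scene',(255,125,80,60),9),('top',(150,130,90,98),6)):
    im=cams.read_camera(n);cv2.imwrite(f'pics/{n}_z.png',im)
    a=im[c[1]:c[1]+c[3],c[0]:c[0]+c[2]];cv2.imwrite(f'pics/z_{n}.png',cv2.resize(a,None,fx=F,fy=F,interpolation=cv2.INTER_CUBIC))
E
```

```text
t 26.32 tcp [0.4366 0.0195 0.2266] cur yaw 1.4319 tilt [0.0078 0.0031] j [-0.14  0.04 -0.3   1.22  0.   -0.  ] gap 0.0855 F [0.2 0.2 0.1] M [ 0.02  0.01 -0.04]
shift [0.1642, 0.2016, 0.1565] rot [-1.0809, 0.0088, 0.0001]
```

View pics/z_scene.png

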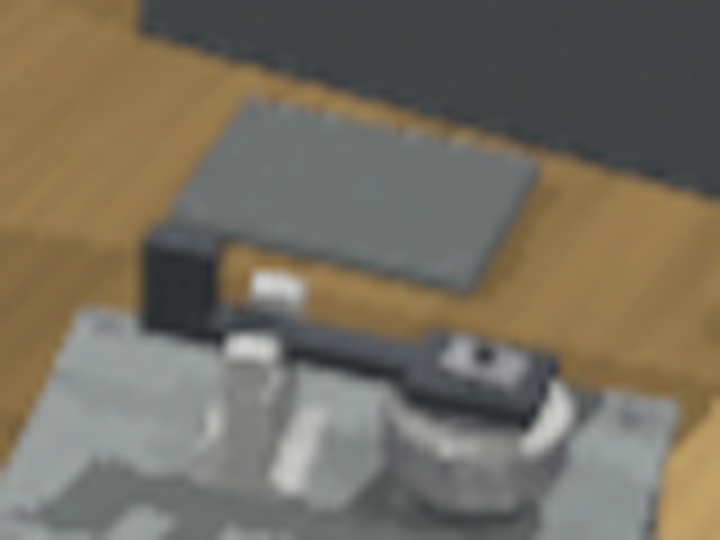

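View pics/z_top.png

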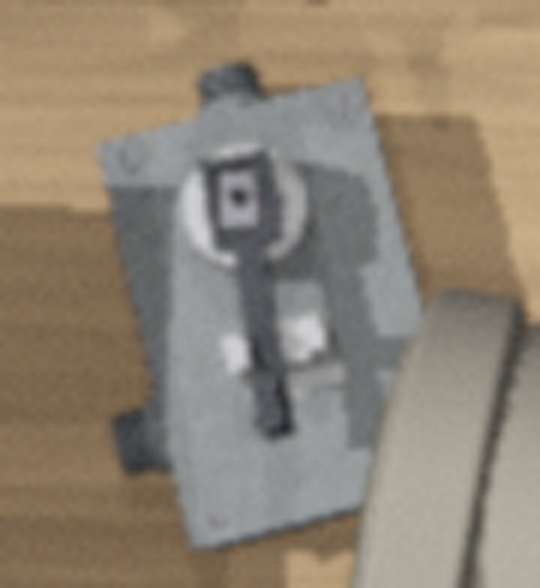

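View pics/top_z.png

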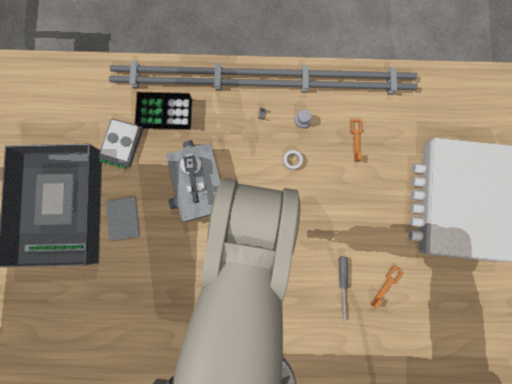

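Run:
```python
from h import *
u=np.array([np.cos(.292),np.sin(.292)]);v=np.array([-u[1],u[0]])
fin=ray('top',(150+275.5/6-.5+.0,130+395/6-.5),.133)
print('fin in box frame', (fin[:2]-[.578,.185])@u,(fin[:2]-[.578,.185])@v)
print(env.hand_in(), st()['clock'])
```

```text
fin in box frame -0.051528366092146144 0.00338199647071733
the job is handed in; nothing more can be done
the job is handed in; nothing more can be done
```

The holding key is seated over the tang with its bar in the cradle and let go. The lock ring was tightened clockwise to about 1.07 N m, and the job was handed in at about 26 s with no verdict given.

- **Key grasp:** I put the key back down once and gripped it again with the wrist turned half round. With the first grip the last joint would have passed its range at the box. Setting it down pressed about 36 N at the wrist and moved the key about 3 mm.
- **Seating:** The key went down over the tang with almost no force. The wrist force on releasing it was under 1 N.
- **Tightening:** One clockwise stroke of about 1.07 rad of the hand. Drag held at 0.22–0.29 N m until about 0.93 rad. After that the torque rose to 0.74, then 0.84, and 1.07 N m at the end, with no sign of the grip slipping. By that torque the key pressed about 15 N on its cradle; I could not measure that force directly.
- **Last checks:** The final pictures show the key flat on the shoulder with the tang through its slot and its bar against the +y upright. The fin measures about (-52, +3) mm in the box frame, inside the limits. The gripper was open and well clear with the wrist force near zero. The bystanders appear not to have moved in the overhead picture, except clip_a, which I did not check separately.
- **Disagreement:** A rough reading of the bar's angle put the fin nearer +9 mm in y than +3 mm. Both are inside the ±20 mm limit.

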